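# Gauge two rings and rack the tray

### The job

Two turned rings stand in the aluminium tray and one of them is bored undersize: find out with the go plug gauge which ring it drops right into, then stand the gauge back in its wooden block. Put the undersize ring in the grey reject bin and leave the good one in the tray. Then carry the tray level to the loading ledge of the green rack, set it down and let go, take it by its pull at the front and slide it fully home in the upper level, leaving the measuring tools lying about undisturbed.

Things in the scene. Friction and masses are not known exactly. Their poses are not given: they have to be found in the camera images.
- tray: Loose aluminium tray, 160 mm long (x) by 110 mm wide (y), 0.35 kg, flat on the bench. Origin: centre of its underside; +x is the end that enters the rack first, -x the front end with the pull. Floor 4 mm thick, rim 3 mm thick and 14 mm high over the underside. A carry bar crosses over the middle; one ring place either side of it. Grip rings across the tray (+y and -y sides, 25 mm free).
- carry_bar (a point): Middle of the tray's carry bar, 62 mm above the underside, over the tray's centre. The bar runs along the tray's y: 84 mm long, 12 mm thick along x, 14 mm high, on a post at each end (y = +-39 mm, 72 mm clear between). Ring tops lie 21 mm below its underside.
- pull (a point): Grip point on the tray's pull: an upright black plate on the front end, in the tray's x-z plane, 10 mm thick along y, from 80 to 116 mm in front (-x) of the tray's centre, 2 to 38 mm above the underside. This point: 100 mm in front, 26 mm up; its axes are the tray's.
- place_front (a point): Centre of the ring place next to the pull, on the tray's floor (tray x = -44 mm, 4 mm above the underside). Four dowels of 6 mm diameter, 9 mm high, at (+-22.3, +-22.3) mm from the centre, hold the ring within about 2 mm.
- place_rear (a point): Centre of the ring place at the end that enters first, on the tray's floor (tray x = +44 mm, 4 mm above the underside); dowels as in the other place.
- ring_a: One of two steel rings, outwardly alike: 54 mm outer diameter, 30 mm high, about 0.2 kg, standing in the tray's places. Origin: centre of its underside, z is the bore axis. One ring is bored 33 mm (good: the gauge goes down to the tray's floor), the other 27 mm (undersize: the gauge stops within 4 mm of the top). Which ring stands where varies.
- ring_b: The other ring, see ring_a.
- plug_gauge: Loose steel go plug gauge, 116 mm long, 0.28 kg, upright in its block. Origin: centre of its lower end face, z up along its axis. Go end: 30 mm diameter, 35 mm long, bevelled to 24 mm diameter over the lowest 4 mm; then a neck; then a dark handle of 22 mm diameter from 41 to 113 mm up.
- gauge_tip (a point): Centre of the plug gauge's lower end face (the body's origin).
- gauge_handle (a point): Middle of the plug gauge's handle on its axis, 78 mm above its lower end face.
- gauge_block: Fixed wooden block, 80 x 80 mm, 40 mm high, with a round hole of 37 mm diameter, 30 mm deep, in the middle of its top, in which the plug gauge stands, go end down, its lower face 10 mm above the bench. Origin: centre of its underside.
- reject_bin: Fixed grey open bin, 120 x 120 mm outside, walls 3 mm thick and 40 mm high, floor 3 mm thick. Origin: centre of its underside.
- rack: Fixed green sheet-steel tray rack of two levels, 166 mm high, 129 mm wide; lower level full, upper one empty. Origin: on the bench under the middle of the opening's face; +x points into the rack. Upper shelf and ledge are one surface 84 mm above the bench, the shelf from x = 0 to 172 mm between cheeks 117 mm apart, with lips 7 mm wide, 20 mm above it, that pass over the tray's rim.
- rack_home (a point): Where the tray's origin lies when fully home against the stop: rack x = 80 mm, y = 0, 84 mm above the bench; tray x along rack x, its front end flush with the opening. A clear cover, underside 78 mm and top 83 mm above the shelf, lies over rack x = 0 to 172 mm: the tray with its bar passes under it, fingers holding the bar do not.
- ledge (a point): Point on the loading ledge, 100 mm in front of the opening on the centre line, 84 mm above the bench. The ledge reaches from rack x = -150 mm to 0 and is 160 mm wide; two low guides on it (12 mm high) narrow from 143 mm apart at x = -100 to 117 mm at x = 0. With its origin here the tray's leading end is 20 mm outside the opening; the pull overhangs the ledge.
- depth_micrometer: Bystander: upright steel depth micrometer, 52 mm base, 165 mm high, loose. Origin: centre of its underside.
- caliper: Bystander: digital caliper lying left of the rack, 200 mm long (y), 12 mm high, loose. Origin: underside, middle of its beam.
- dial_indicator: Bystander: digital dial indicator lying on its back, 58 mm diameter, 23 mm high, its stem reaching 88 mm to its +x, loose. Origin: centre of its underside.
There are look-alikes about, which are no part of the job. What is shaped like the gauge_block but blue or pink is not meant.

How it is judged:
By the outcome, as a careful person would: the job done as asked, in the order asked, and still so for the second after the job is handed in, with the robot touching nothing.
It also fails if it takes over 72 s, if anything falls off the work surface, if the arm or the gripper's body presses on something with over 40 N, if the wrist force passes 120 N, or if a joint passes its speed limit or range.

### The arm

A 7-joint arm with a two-finger parallel gripper is mounted at the origin on the work surface. World frame = base frame: x ahead of the robot, y to its left, z up, the work surface at z = 0. Lengths are in m, angles in rad, forces in N, time in s.
With the tool pointing down it reaches from about 0.425 to 0.925 m from the base axis. Payload 6.8 kg.
Tool frame: the origin (TCP) lies at the very end of the fingers, on their centre line; the grasp point (between the pads) lies behind it (bot.grasp_offset is the z of the grasp point in the tool frame, in m); z points along the fingers, y is the line along which they close (so a half turn about z gives the same grasp; the last joint's range is limited). The gripper opens to 88 mm and grips with 3 to 60 N. Pads are 20 mm wide; open, the fingers measure 115 mm over their backs; the gripper's body (75 mm by 178 mm) begins 61 mm behind the grasp point.
Start: joints at [-1.3, 0.477, 0.022, 1.555, -0.011, 1.109, -0.083], TCP at [0.25, 0.627, 0.2] pointing down, gripper open.
Joint ranges: [-2.96, 2.96], [-0.34, 2.1], [-1.41, 1.46], [0.24, 2.44], [-1.37, 4.51], [0.17, 1.92], [-2.96, 2.96]. Speed limits (rad/s): [2.39, 2.39, 3.14, 3.14, 3.14, 3.14, 3.14].

### API

Orientations are given as a 3x3 rotation matrix whose columns are the frame's x, y, z axes.
In Python, from rig import sensors, optics, bot, recognise, outline_of, place_of gives the robot as it stands. The module is installed in compiled form; this text tells all that it offers.
- The arm moves only by the shell command python3 -m creep 'ROWS' [FORCE]. ROWS is JSON, a list of rows, each a list of 5 numbers: the shift along the tool's x, y, z as a fraction of full scale, then the turn about the tool's z as a fraction of full scale, then the opening, from 0 (shut) to 1 (fully open). In form: [[tx, ty, tz, roll, grip], ...]. A call has 1 to 12 rows; each row shifts and turns the commanded pose from where the row before left it, along the tool's axes as they then stand; what a row does not reach is not made up. Full scale, the value 1, is 0.04 m for a shift and 0.12 rad for a turn. A row lasts 1/12 s, in which the tool goes at most 41.7 mm and 7.16 degrees, less where a joint would pass 70% of its speed; a pose out of reach is approached as far as the arm can. A call with a number of a shift or a turn outside -1 to 1 is refused whole. A call with a gripper value outside its range is refused whole. The fingers move at their own pace and stop on an object; FORCE is the grip in N (left out, the last holds). Time passes only in rows, so rows that do not move let the fingers close. It gives the time, the measured TCP pose, the force, the opening and the grip force at its end, in the units of the state.
- sensors.get_obs(): the state, without advancing time (a new reading comes with each control period).
- optics.get_image(name): name is "side" or "top"; returns the picture (400x640x3 uint8, blue, green, red); there is no depth.
- optics.camera_params(name): a dict with "fx", "fy", "cx", "cy" (pixels), "rvec" (rotation vector, rad) and "tvec" (3), from world to camera coordinates, as OpenCV has them. Camera axes: x right, y down, z forward; pixel columns grow to the right and rows downward; lengths in m; the calibration is good to about 2 mm. A picture is of the moment at which its call begins. camera_params takes no time and is no camera call.
- bot.hand_in(): hands the job in; it is judged then, once.
Trained networks look in the newest picture that a camera, given by its name, has taken for a name from the list of things; names that differ only in an ending like _2 or _b are one class to them, and where a whole thing is asked for, a point or a joint stands for the part that bears it (a point fixed in the world has none). Each returns a list of dicts, best first, with "confidence" (0 to 1); they miss things now and then, are a little off and sometimes report something else, mostly with a low value. They report only what shows in the picture. A call takes as long as a camera call. They do not tell look-alikes from the thing itself.
- recognise(camera, label): "position" ([column, row] as shares, 0 to 1, of the picture: columns of its width, rows of its height, amid what is visible of it).
- outline_of(camera, label): "region" (400x640 bool, what is visible of it) and "position" ([column, row] as shares, 0 to 1, of the picture: columns of its width, rows of its height, amid what is visible of it).
- place_of(camera, label): "position" ([column, row] as shares, 0 to 1, of the picture: columns of its width, rows of its height: a listed point, or the origin of a listed thing).
The state is a dict: "time": time; "q": joint angles; "joint_velocities": joint speeds; "effort": joint torques, N m; "tool_pos": TCP position; "orientation": TCP orientation; "force": force on the tool from outside, world axes, zero at the start; "moment": the same for the moment, N m; "opening": finger opening in m; "grasp_force": force on a finger pad.
Only numpy, scipy, OpenCV 4.12 (cv2) and the standard library are available. Lean on these libraries where they do the work, as an engineer would, in place of code of your own. Each camera call takes 0.05 s, during which the arm holds its last target. There are 200 camera calls.

## Working session

There is one attempt and no reset: what is moved stays moved. The work goes in short steps, Python scripts to look and compute and a shell command to move; the robot and the scene stay as the last step left them, time stands still between calls to the robot, and variables do not carry over. Pictures are saved under pics/ and viewed, at most 10 in all, crops included, and the job is handed in when it is done.

```bash
mkdir -p pics
cat > h.py <<'E'
import numpy as np, cv2
from rig import sensors, optics, bot, recognise, outline_of, place_of
def cam(n):
    p=optics.camera_params(n); K=np.array([[p['fx'],0,p['cx']],[0,p['fy'],p['cy']],[0,0,1.]])
    R=cv2.Rodrigues(np.array(p['rvec'],float))[0]; return K,R,np.array(p['tvec'],float).ravel()
def onplane(n,uv,z):
    K,R,t=cam(n); d=R.T@np.linalg.inv(K)@np.array([uv[0],uv[1],1.]); c=-R.T@t
    return c+d*(z-c[2])/d[2]
def proj(n,X):
    K,R,t=cam(n); p=K@(R@np.array(X,float)+t); return p[:2]/p[2]
def tri(uv1,uv2,a='side',b='top'):
    P=[np.c_[K@R,K@t] for K,R,t in (cam(a),cam(b))]
    X=cv2.triangulatePoints(P[0],P[1],np.array(uv1,float).reshape(2,1),np.array(uv2,float).reshape(2,1))
    return (X[:3]/X[3]).ravel()
def px(r): return np.array(r['position'])*[640,400]
E
python3 - <<'E'
from h import *
np.set_printoptions(precision=3,suppress=True)
for n in('side','top'):
    cv2.imwrite(f'pics/{n}0.png',optics.get_image(n)); K,R,t=cam(n); print(n,K[0,0],-R.T@t)
Z=dict(carry_bar=.062,pull=.026,place_front=.004,place_rear=.004,tray=0,gauge_handle=.088,gauge_block=0,reject_bin=0,rack_home=.084,ledge=.084,depth_micrometer=0,caliper=0,dial_indicator=0,rack=0)
for l,z in Z.items():
    for n in('side','top'):
        print(l,n,[(round(r['confidence'],2),px(r).round(),onplane(n,px(r),z)[:2]) for r in place_of(n,l)[:3]])
print(bot.grasp_offset,sensors.get_obs())
E
```

```text
side 393.2332118429691 [-0.394 -0.852  1.108]
top 496.6151423062481 [ 0.294 -0.14   1.754]
carry_bar side [(0.87, array([316., 195.]), array([ 0.565, -0.161]))]
carry_bar top [(0.94, array([331., 202.]), array([ 0.569, -0.17 ]))]
pull side [(0.74, array([301., 216.]), array([ 0.464, -0.164])), (0.73, array([358., 225.]), array([ 0.558, -0.37 ]))]
pull top [(0.8, array([326., 228.]), array([ 0.482, -0.152])), (0.67, array([386., 196.]), array([ 0.596, -0.367]))]
place_front side [(0.77, array([308., 210.]), array([ 0.53 , -0.152]))]
place_front top [(0.67, array([332., 214.]), array([ 0.534, -0.174]))]
place_rear side [(0.96, array([325., 201.]), array([ 0.613, -0.176])), (0.18, array([319., 210.]), array([ 0.555, -0.184]))]
place_rear top [(0.6, array([335., 195.]), array([ 0.603, -0.186])), (0.38, array([335., 193.]), array([ 0.611, -0.186]))]
tray side [(0.71, array([319., 210.]), array([ 0.557, -0.184]))]
tray top [(0.73, array([333., 202.]), array([ 0.579, -0.177])), (0.52, array([298., 162.]), array([ 0.727, -0.052])), (0.22, array([164., 228.]), array([0.488, 0.419]))]
gauge_ha
[... 1576 characters left out ...]
99.]), array([ 0.607, -0.135])), (0.56, array([267., 167.]), array([0.644, 0.174]))]
rack top [(0.68, array([228., 174.]), array([0.68 , 0.199]))]
-0.0187 {'time': 1.5, 'q': array([-1.3  ,  0.477,  0.022,  1.555, -0.011,  1.109, -0.083]), 'joint_velocities': array([ 0.002, -0.   , -0.001, -0.   , -0.001,  0.002,  0.   ]), 'effort': array([ -0.   , -58.272,   1.533, -27.293,  -0.054,   0.01 ,   0.   ]), 'tool_pos': array([0.25 , 0.627, 0.2  ]), 'orientation': array([[-0.929,  0.37 ,  0.   ],
       [ 0.37 ,  0.929,  0.   ],
       [ 0.   ,  0.   , -1.   ]]), 'force': array([ 1.118, -0.837,  0.393]), 'moment': array([-0.035,  0.013,  0.053]), 'grasp_force': 0.0, 'opening': 0.08761923123113498}
```

View pics/side0.png

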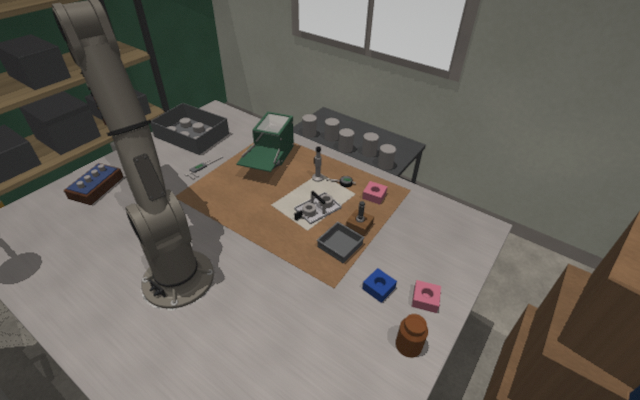

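View pics/top0.png

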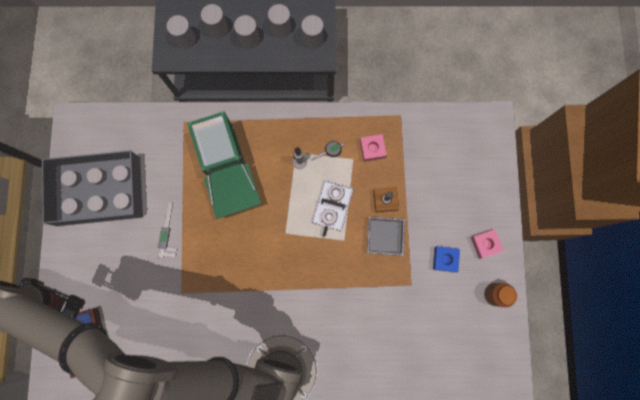

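Run:
```python
from h import *
s=cv2.imread('pics/side0.png'); t=cv2.imread('pics/top0.png')
cv2.imwrite('pics/topc.png',cv2.resize(t[110:260,185:405],None,fx=3.6,fy=3.6,interpolation=cv2.INTER_CUBIC))
cv2.imwrite('pics/sidec.png',cv2.resize(s[105:265,235:395],None,fx=3.7,fy=3.7,interpolation=cv2.INTER_CUBIC))
```

```text
(no output)
```

View pics/topc.png

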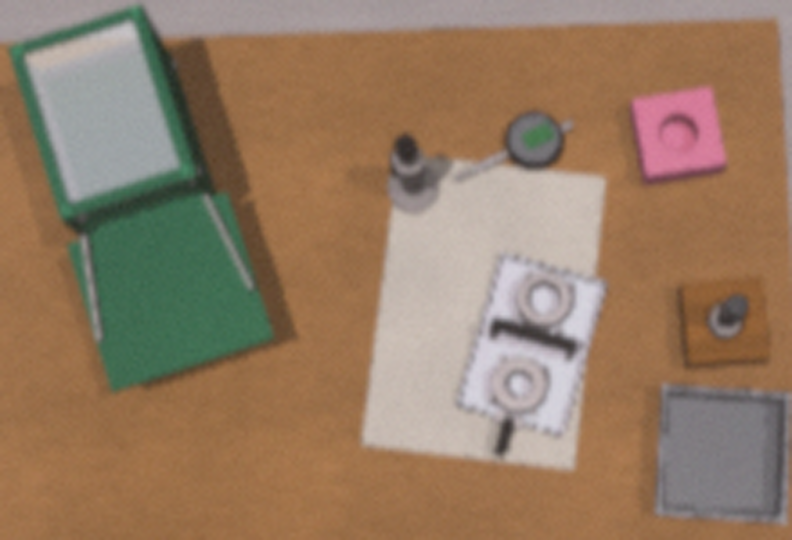

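View pics/sidec.png

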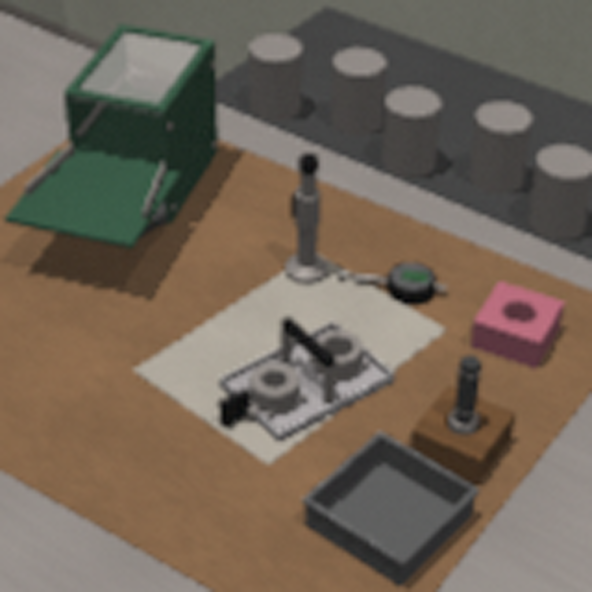

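Run:
```python
from h import *
np.set_printoptions(precision=4,suppress=True)
T=lambda u:(185+u[0]/3.6-.4,110+u[1]/3.6-.4); S=lambda u:(235+u[0]/3.7-.4,105+u[1]/3.7-.4)
for n,t,s,z in [('ringrear',(546,297),(341,349),.034),('ringfront',(520,383),(274,381),.034),('handletop',(739,301),(470,362),.126),('bar1',(492,325),(286,323),.069),('bar2',(578,350),(329,361),.069),('pulltop',(505,435),(235,400),.038)]:
    print(n,tri(S(s),T(t)),onplane('top',T(t),z)[:2],onplane('side',S(s),z)[:2],z)
for n,L,z in [('traycorners',[(500,255),(605,283),(565,435),(460,405)],.014),('block',[(682,287),(762,279),(770,360),(688,367)],.04),('bin',[(662,387),(790,392),(785,520),(660,513)],.04),('ledge',[(232,195),(273,335),(113,390),(73,245)],.084),('racktop',[(12,45),(143,8),(205,185),(70,222)],.166)]:
    X=np.array([onplane('top',T(u),z)[:2] for u in L]);print(n,*X,X.mean(0))
for n,L,z in [('traycorners',[(337,325),(392,378),(280,437),(222,382)],.014),('bin',[(383,438),(475,490),(400,580),(307,505)],.04),('ledge',[(10,218),(133,241)],.084)]:
    X=np.array([onplane('side',S(u),z)[:2] for u in L]);print('side',n,*X,X.mean(0))
```

```text
ringrear [ 0.6086 -0.1888  0.0264] [ 0.608  -0.1895] [ 0.6    -0.1922] 0.034
ringfront [ 0.5227 -0.1623  0.0274] [ 0.5233 -0.1637] [ 0.5146 -0.1642] 0.034
handletop [ 0.586  -0.3638  0.1207] [ 0.5871 -0.3656] [ 0.5767 -0.3631] 0.126
bar1 [ 0.5756 -0.1362  0.0598] [ 0.5745 -0.1367] [ 0.5662 -0.1416] 0.069
bar2 [ 0.5486 -0.2167  0.0681] [ 0.5502 -0.2187] [ 0.5445 -0.2145] 0.069
pulltop [ 0.472  -0.1478  0.0295] [ 0.4723 -0.149 ] [ 0.4632 -0.1515] 0.038
traycorners [ 0.6541 -0.1447] [ 0.6256 -0.2487] [ 0.4746 -0.2077] [ 0.5044 -0.1052] [ 0.5647 -0.1766]
block [ 0.6165 -0.3222] [ 0.6243 -0.4005] [ 0.5443 -0.4061] [ 0.5377 -0.3264] [ 0.5807 -0.3638]
bin [ 0.5182 -0.3009] [ 0.513  -0.4246] [ 0.3899 -0.4162] [ 0.3969 -0.2968] [ 0.4545 -0.3596]
ledge [0.6988 0.112 ] [0.563  0.0702] [0.511  0.2195] [0.6502 0.2622] [0.6057 0.166 ]
racktop [0.8214 0.3056] [0.857  0.1859] [0.6884 0.1244] [0.6541 0.246 ] [0.7552 0.2155]
side traycorners [ 0.6493 -0.1527] [ 0.6133 -0.2522] [ 0.4669 -0.2081] [ 0.4961 -0.1069] [ 0.5564 -0.18  ]
side bin [ 0.5087 -0.3089] [ 0.5036 -0.422 ] [ 0.3647 -0.4246] [ 0.388  -0.3004] [ 0.4412 -0.364 ]
side ledge [0.5082 0.2158] [0.5615 0.0732] [0.5348 0.1445]
```

```bash
cat >> h.py <<'E'
def need(pos,yang=None):
    o=sensors.get_obs(); R=np.array(o['orientation']); a=np.degrees(np.arctan2(R[1,1],R[0,1])); r=0
    if yang is not None:
        r=((a-yang+180)%360-180); c,s=np.cos(np.radians(r)),np.sin(np.radians(r))
        R2=R@np.array([[c,-s,0],[s,c,0],[0,0,1]])
    else: R2=R
    d=np.array(pos)-o['tool_pos']
    print('yang',a.round(2),'roll',(np.radians(r)/.12).round(3),'| shift after roll',(R2.T@d/.04).round(3),'| before',(R.T@d/.04).round(3))
E
python3 -c "
from h import *
need([.586,-.364,.17],74.2)"
```

```text
yang 68.29 roll -0.859 | shift after roll [-14.838 -21.553   0.746] | before [-16.977 -19.912   0.746]
```

```bash
python3 -m creep '[[0,0,0,-0.86,1],[-0.45,-0.65,0,0,1],[-0.45,-0.65,0,0,1],[-0.45,-0.65,0,0,1],[-0.45,-0.65,0,0,1],[-0.45,-0.65,0,0,1],[-0.45,-0.65,0,0,1],[-0.45,-0.65,0,0,1],[-0.45,-0.65,0,0,1],[-0.45,-0.65,0,0,1],[-0.45,-0.65,0,0,1],[-0.45,-0.65,0,0,1]]'; python3 -c "
from h import *
need([.586,-.364,.17],74.2)"
```

```text
time: 2.5
tool_pos: [0.3627, 0.2966, 0.2001]
orientation: [[-0.962, 0.272, 0.0], [0.272, 0.962, 0.001], [-0.0, 0.001, -1.0]]
force: [1.0, -0.3, 0.2]
opening: 0.0881
grasp_force: 0.0
yang 74.21 roll 0.001 | shift after roll [ -9.869 -14.372   0.745] | before [ -9.867 -14.374   0.745]
```

```bash
python3 -m creep '[[-0.5,-0.72,0,0,1],[-0.5,-0.72,0,0,1],[-0.5,-0.72,0,0,1],[-0.5,-0.72,0,0,1],[-0.5,-0.72,0,0,1],[-0.5,-0.72,0,0,1],[-0.5,-0.72,0,0,1],[-0.5,-0.72,0,0,1],[-0.5,-0.72,0,0,1],[-0.5,-0.72,0,0,1],[-0.5,-0.72,0,0,1],[-0.5,-0.72,0,0,1]]'; python3 -c "
from h import *
need([.586,-.364,.17],74.2)"
```

```text
time: 3.5
tool_pos: [0.4997, -0.1015, 0.2002]
orientation: [[-0.962, 0.272, 0.001], [0.272, 0.962, 0.0], [-0.001, 0.0, -1.0]]
force: [0.7, 1.8, 0.1]
opening: 0.0877
grasp_force: 0.0
yang 74.22 roll 0.003 | shift after roll [-3.864 -5.728  0.756] | before [-3.862 -5.73   0.756]
```

```bash
python3 -m creep '[[-0.5,-0.72,0,0,1],[-0.5,-0.72,0,0,1],[-0.5,-0.72,0,0,1],[-0.5,-0.72,0,0,1],[-0.5,-0.72,0,0,1],[-0.5,-0.72,0,0,1],[-0.5,-0.72,0,0,1],[-0.36,-0.69,0,0,1],[0,0,0.75,0,1],[0,0,0,0,1]]'
python3 - <<'E'
from h import *
need([.586,-.364,.086],74.2)
s=optics.get_image('side');t=optics.get_image('top')
a=cv2.resize(s[150:250,300:430],None,fx=4,fy=4,interpolation=cv2.INTER_CUBIC);b=cv2.resize(t[150:250,320:420],None,fx=2.7,fy=4,interpolation=cv2.INTER_CUBIC)
cv2.imwrite('pics/g1.png',np.hstack([a,b]))
for n in('side','top'):
    print(n,proj(n,sensors.get_obs()['tool_pos']),[(r['confidence'],px(r)) for r in place_of(n,'gauge_handle')[:2]])
E
```

```text
time: 4.33
tool_pos: [0.5828, -0.3632, 0.1653]
orientation: [[-0.961, 0.275, -0.006], [0.275, 0.961, 0.002], [0.006, 0.0, -1.0]]
force: [-0.8, 1.9, -1.0]
opening: 0.0876
grasp_force: 0.0
yang 74.03 roll -0.024 | shift after roll [-0.095  0.003  1.981] | before [-0.095  0.003  1.981]
side [363.34949438 192.3653371 ] [(0.44, array([361.408, 209.68 ]))]
top [390.37025113 191.2334282 ] []
```

View pics/g1.png

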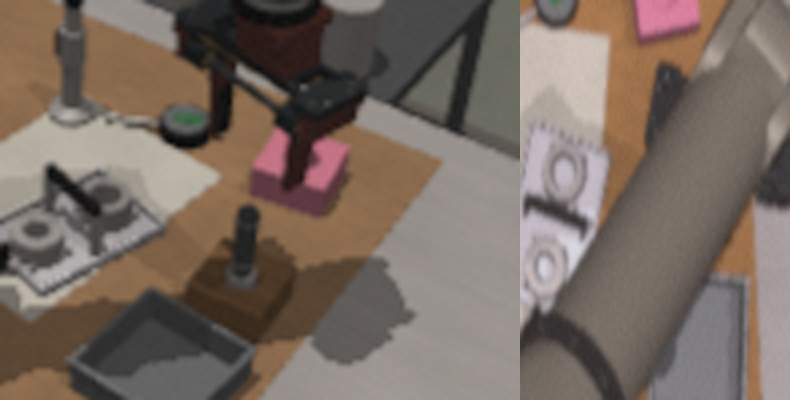

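```bash
python3 -m creep '[[0,0,0.66,0,1],[0,0,0.66,0,1],[0,0,0.66,0,1],[0,0,0,0,0.1],[0,0,0,0,0.1],[0,0,0,0,0.1],[0,0,0,0,0.1],[0,0,0,0,0.1],[0,0,0,0,0.1],[0,0,0,0,0.1],[0,0,0,0,0.1]]' 30
```

```text
time: 5.45
tool_pos: [0.5856, -0.3625, 0.0911]
orientation: [[-0.962, 0.272, 0.001], [0.272, 0.962, -0.0], [-0.001, -0.0, -1.0]]
force: [0.4, 0.4, -0.1]
opening: 0.038
grasp_force: 0.0
```

```bash
python3 -m creep '[[0,0,0.14,0,0.4],[0,0,0,0,0.1],[0,0,0,0,0.1],[0,0,0,0,0.1],[0,0,0,0,0.1],[0,0,0,0,0.1],[0,0,0,0,0.1]]' 30
python3 - <<'E'
from h import *
for n in('side','top'):
    optics.get_image(n)
    print(n,[(r['confidence'],px(r),onplane(n,px(r),.088)) for r in place_of(n,'gauge_handle')[:2]])
need([.586,-.364,.17],74.2)
E
```

```text
time: 6.03
tool_pos: [0.5852, -0.3622, 0.0847]
orientation: [[-0.962, 0.272, -0.001], [0.272, 0.962, 0.0], [0.001, 0.0, -1.0]]
force: [-0.2, 0.1, -2.8]
opening: 0.0214
grasp_force: 29.9
side [(0.6, array([358.784, 210.68 ]), array([ 0.56847459, -0.35952545,  0.088     ]))]
top [(0.61, array([221.696, 149.   ]), array([0.75039532, 0.20691624, 0.088     ])), (0.4, array([381.504, 237.68 ]), array([ 0.44217098, -0.33889658,  0.088     ]))]
yang 74.21 roll 0.001 | shift after roll [-0.027 -0.036 -2.126] | before [-0.027 -0.036 -2.126]
```

```bash
python3 -m creep '[[0,0,-0.75,0,0.1],[0,0,-0.75,0,0.1],[0,0,-0.75,0,0.1],[0,0,0,0,0.1]]' 30;  python3 -c "
from h import *
need([.608,-.189,.17],74.2)"
```

```text
time: 6.57
tool_pos: [0.5882, -0.365, 0.1819]
orientation: [[-0.962, 0.273, 0.009], [0.273, 0.962, -0.005], [-0.01, -0.002, -1.0]]
force: [0.4, -2.2, -0.7]
opening: 0.0212
grasp_force: 29.9
yang 74.18 roll -0.003 | shift after roll [0.726 4.369 0.28 ] | before [0.727 4.369 0.28 ]
```

```bash
python3 -m creep '[[0.12,0.73,0,0,0.1],[0.12,0.73,0,0,0.1],[0.12,0.73,0,0,0.1],[0.12,0.73,0,0,0.1],[0.12,0.73,0,0,0.1],[0.12,0.7,0,0,0.1],[0,0,0.3,0,0.1],[0,0,0.3,0,0.1],[0,0,0.3,0,0.1],[0,0,0,0,0.1],[0,0,0,0,0.1]]' 30
python3 - <<'E'
from h import *
need([.608,-.189,.17],74.2)
s=optics.get_image('side');t=optics.get_image('top')
a=cv2.resize(s[160:240,280:360],None,fx=6,fy=6,interpolation=cv2.INTER_CUBIC);b=cv2.resize(t[160:240,300:350],None,fx=6,fy=6,interpolation=cv2.INTER_CUBIC)
cv2.imwrite('pics/g2.png',np.hstack([a,b]))
p=sensors.get_obs()['tool_pos'];print(p)
print(proj('side',p-[0,0,.0747]))
for l in('gauge_tip','gauge_handle','ring_a'):print([(r['confidence'],px(r)) for r in place_of('side',l)[:3]])
E
```

```text
time: 7.48
tool_pos: [0.6037, -0.1887, 0.1378]
orientation: [[-0.962, 0.275, -0.003], [0.275, 0.962, -0.0], [0.002, -0.001, -1.0]]
force: [0.0, -0.2, -2.0]
opening: 0.021
grasp_force: 29.9
yang 74.06 roll -0.02 | shift after roll [-0.104  0.021 -0.805] | before [-0.104  0.021 -0.805]
[ 0.6048969  -0.18860836  0.1392154 ]
[326.94527919 192.30497903]
[(0.52, array([324.096, 191.68 ]))]
[(0.64, array([324.224, 179.32 ]))]
[(0.65, array([309.312, 211.28 ])), (0.55, array([327.104, 204.   ])), (0.43, array([328.192, 200.6  ]))]
```

View pics/g2.png

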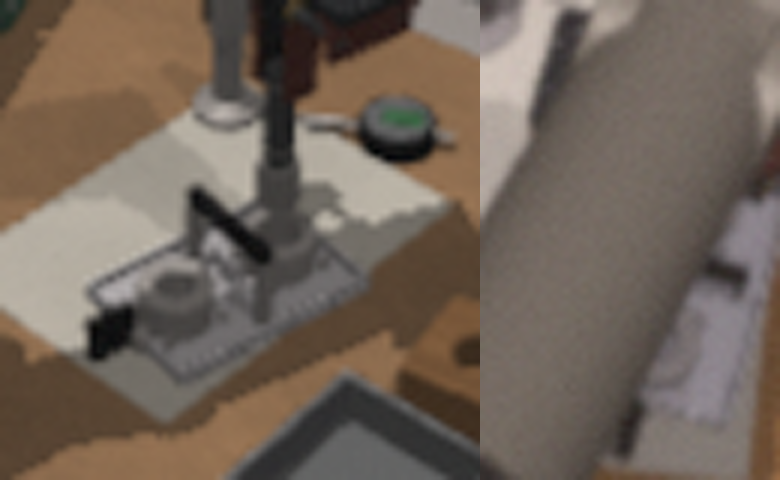

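```bash
python3 -m creep '[[0,-0.04,0.35,0,0.1],[0,0,0.35,0,0.1],[0,0,0,0,0.1],[0,0,0.1,0,0.1],[0,0,0.1,0,0.1],[0,0,0,0,0.1],[0,0,0,0,0.1]]' 30
```

```text
time: 8.32
tool_pos: [0.6051, -0.1885, 0.1034]
orientation: [[-0.962, 0.272, 0.001], [0.272, 0.962, 0.0], [-0.001, 0.0, -1.0]]
force: [1.5, 0.7, -2.7]
opening: 0.0211
grasp_force: 29.9
```

```bash
python3 -m creep '[[0,0,0.1,0,0.1],[0,0,0.1,0,0.1],[0,0,0,0,0.1],[0,0,0,0,0.1]]' 30
```

```text
time: 8.65
tool_pos: [0.6044, -0.1884, 0.0946]
orientation: [[-0.962, 0.272, -0.001], [0.272, 0.962, 0.0], [0.001, 0.0, -1.0]]
force: [0.9, 1.1, -3.9]
opening: 0.0214
grasp_force: 29.9
```

```bash
python3 -m creep '[[0,0,0.12,0,0.1],[0,0,0.12,0,0.1],[0,0,0.1,0,0.1],[0,0,0,0,0.1],[0,0,0,0,0.1]]' 30
```

```text
time: 9.07
tool_pos: [0.6043, -0.1885, 0.0809]
orientation: [[-0.962, 0.272, -0.001], [0.272, 0.962, 0.0], [0.001, -0.0, -1.0]]
force: [1.3, 0.2, -3.3]
opening: 0.0213
grasp_force: 29.9
```

```bash
python3 -m creep '[[0,0,0.05,0,0.1],[0,0,0,0,0.1],[0,0,-0.8,0,0.1],[0,0,-0.8,0,0.1],[0,0,-0.8,0,0.1],[0,0,0,0,0.1]]' 30;  python3 -c "
from h import *
need([.5852,-.3622,.17],74.2)"
```

```text
time: 9.57
tool_pos: [0.6075, -0.191, 0.182]
orientation: [[-0.962, 0.273, 0.009], [0.273, 0.962, -0.003], [-0.009, -0.0, -1.0]]
force: [1.8, -0.1, -1.5]
opening: 0.0213
grasp_force: 30.0
yang 74.14 roll -0.009 | shift after roll [-0.625 -4.27   0.305] | before [-0.63  -4.269  0.305]
```

```bash
python3 -m creep '[[-0.12,-0.72,0,0,0.1],[-0.12,-0.72,0,0,0.1],[-0.12,-0.72,0,0,0.1],[-0.12,-0.72,0,0,0.1],[-0.12,-0.72,0,0,0.1],[-0.1,-0.7,0,0,0.1],[0,0,0,0,0.1],[0,0,0,0,0.1],[0,0,0,0,0.1]]' 30;  python3 -c "
from h import *
need([.5852,-.3622,.088],74.2)"
```

```text
time: 10.32
tool_pos: [0.5842, -0.3611, 0.1746]
orientation: [[-0.962, 0.272, -0.001], [0.272, 0.962, 0.001], [0.002, 0.001, -1.0]]
force: [0.0, 0.7, -2.6]
opening: 0.0208
grasp_force: 30.0
yang 74.19 roll -0.001 | shift after roll [-0.034 -0.021  2.164] | before [-0.034 -0.021  2.164]
```

```bash
python3 -m creep '[[-0.03,-0.02,0.7,0,0.1],[0,0,0.7,0,0.1],[0,0,0.2,0,0.1],[0,0,0.1,0,0.1],[0,0,0,0,0.1],[0,0,0,0,0.1]]' 30
```

```text
time: 10.82
tool_pos: [0.5865, -0.3627, 0.1086]
orientation: [[-0.962, 0.271, 0.001], [0.271, 0.962, -0.0], [-0.001, -0.0, -1.0]]
force: [-0.1, 0.0, -1.1]
opening: 0.0207
grasp_force: 30.0
```

```bash
python3 -m creep '[[0,0,0.15,0,0.1],[0,0,0.15,0,0.1],[0,0,0.15,0,0.1],[0,0,0.07,0,0.1],[0,0,0,0,0.1],[0,0,0,0,0.1]]' 30
```

```text
time: 11.32
tool_pos: [0.5855, -0.3628, 0.0864]
orientation: [[-0.962, 0.272, -0.0], [0.272, 0.962, 0.0], [0.0, 0.0, -1.0]]
force: [-0.3, 0.1, -3.2]
opening: 0.021
grasp_force: 30.0
```

```bash
python3 -m creep '[[0,0,0.04,0,0.1],[0,0,0,0,0.4],[0,0,0,0,0.75],[0,0,0,0,0.75],[0,0,0,0,0.75],[0,0,-0.5,0,0.75],[0,0,-0.8,0,0.75],[0,0,-0.8,0,0.75],[0,0,0,0,0.75]]' 30;  python3 -c "
from h import *
need([.520,-.163,.12],73.8)"
```

```text
time: 12.07
tool_pos: [0.5887, -0.3657, 0.1762]
orientation: [[-0.962, 0.273, 0.009], [0.273, 0.962, -0.005], [-0.01, -0.002, -1.0]]
force: [0.7, -1.2, 0.6]
opening: 0.0654
grasp_force: 0.0
yang 74.18 roll 0.055 | shift after roll [3.076 4.39  1.364] | before [3.047 4.41  1.364]
```

```bash
python3 -m creep '[[0.42,0.62,0,0.05,0.75],[0.42,0.62,0,0,0.75],[0.42,0.62,0,0,0.75],[0.42,0.62,0,0,0.75],[0.42,0.62,0.2,0,0.75],[0.42,0.62,0.4,0,0.75],[0.42,0.62,0.4,0,0.75],[0,0,0.4,0,0.75],[0,0,0,0,0.75],[0,0,0,0,0.75]]' 30
python3 - <<'E'
from h import *
need([.520,-.163,.008],73.8)
s=optics.get_image('side');t=optics.get_image('top')
a=cv2.resize(s[160:240,280:380],None,fx=5,fy=5,interpolation=cv2.INTER_CUBIC);b=cv2.resize(t[165:245,310:368],None,fx=5,fy=5,interpolation=cv2.INTER_CUBIC)
cv2.imwrite('pics/g3.png',np.hstack([a,b]))
E
```

```text
time: 12.9
tool_pos: [0.5207, -0.1638, 0.1132]
orientation: [[-0.961, 0.278, -0.0], [0.278, 0.961, -0.0], [0.0, -0.0, -1.0]]
force: [0.9, -0.2, 0.0]
opening: 0.0659
grasp_force: 0.0
yang 73.87 roll 0.01 | shift after roll [0.021 0.015 2.629] | before [0.021 0.015 2.629]
```

View pics/g3.png

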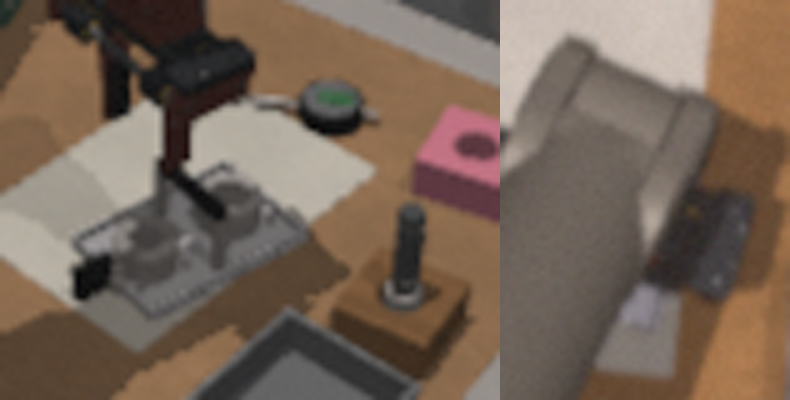

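```bash
python3 -m creep '[[0.02,0,0.7,0,0.75],[0,0,0.7,0,0.75],[0,0,0.3,0,0.75],[0,0,0,0,0.75],[0,0,0,0,0.75]]' 30; python3 -m creep '[[0,0,0.3,0,0.75],[0,0,0.3,0,0.75],[0,0,0,0,0.75],[0,0,0,0,0.75]]' 30
```

```text
time: 13.42
tool_pos: [0.5203, -0.1643, 0.0456]
orientation: [[-0.96, 0.279, -0.0], [0.279, 0.96, -0.0], [-0.0, -0.0, -1.0]]
force: [-0.4, -0.2, 0.3]
opening: 0.0659
grasp_force: 0.0
time: 13.75
tool_pos: [0.5196, -0.1631, 0.0206]
orientation: [[-0.961, 0.278, -0.001], [0.278, 0.961, 0.0], [0.001, -0.0, -1.0]]
force: [-0.1, -1.1, 0.4]
opening: 0.0663
grasp_force: 0.0
```

```bash
python3 -c "
from h import *
need([.520,-.163,.010],73.8)"
```

```text
yang 73.86 roll 0.009 | shift after roll [-0.01   0.006  0.264] | before [-0.01   0.006  0.264]
```

```bash
python3 -m creep '[[0,0,0.25,0,0.75],[0,0,0,0,0.75],[0,0,0,0,0.4],[0,0,0,0,0.4],[0,0,0,0,0.4],[0,0,0,0,0.4],[0,0,0,0,0.4]]' 30
```

```text
time: 14.33
tool_pos: [0.5207, -0.1635, 0.0117]
orientation: [[-0.961, 0.278, 0.001], [0.278, 0.961, -0.0], [-0.001, 0.0, -1.0]]
force: [-0.2, -0.1, 4.6]
opening: 0.0371
grasp_force: 2.1
```

Run:
```python
from h import *
s=optics.get_image('side');t=optics.get_image('top')
a=cv2.resize(s[165:235,280:350],None,fx=8,fy=8,interpolation=cv2.INTER_CUBIC);b=cv2.resize(t[170:240,310:338],None,fx=8,fy=8,interpolation=cv2.INTER_CUBIC)
cv2.imwrite('pics/g4.png',np.hstack([a,b]))
o=sensors.get_obs();print(o['opening'],o['grasp_force'],proj('side',o['tool_pos']))
for l in('ring_a',):print([(r['confidence'],px(r),onplane('side',px(r),.004)) for r in place_of('side',l)[:3]])
```

```text
0.035382925614782394 2.8888086729421047 [309.4390947  210.72048183]
[(0.55, array([307.584, 212.68 ]), array([ 0.51342575, -0.15960901,  0.004     ])), (0.46, array([327.68, 205.4 ]), array([ 0.59741337, -0.19973462,  0.004     ]))]
```

View pics/g4.png

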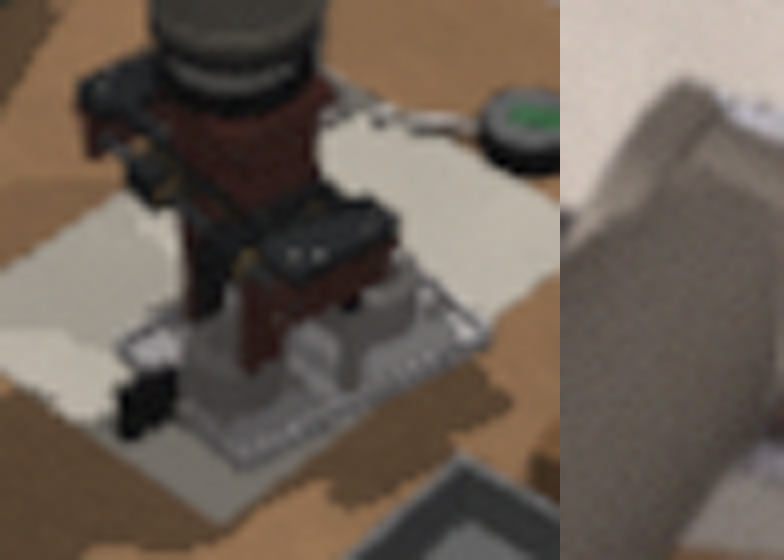

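```bash
python3 -m creep '[[0,0,0,0,0.75],[0,0,0,0,0.75],[0,0,0,0,0.75],[0,0,-0.5,0,0.75],[0,0,-0.8,0,0.75],[0,0,-0.8,0,0.75],[0,0.6,-0.4,0,0.75],[0,0.9,0,0,0.75],[0,0.9,0,0,0.75],[0,0.9,0,0,0.75],[0,0.9,0,0,0.75],[0,0,0,0,0.75]]' 30
python3 - <<'E'
from h import *
np.set_printoptions(precision=4,suppress=True)
s=optics.get_image('side');t=optics.get_image('top')
a=cv2.resize(s[170:230,285:345],None,fx=7,fy=7,interpolation=cv2.INTER_CUBIC);b=cv2.resize(t[175:235,310:360],None,fx=7,fy=7,interpolation=cv2.INTER_CUBIC)
cv2.imwrite('pics/g5.png',np.hstack([a,b]))
for n in('side','top'):
  for l,z in(('ring_a',.004),('carry_bar',.062),('pull',.026),('tray',0)):print(n,l,[(round(r['confidence'],2),px(r),onplane(n,px(r),z)[:2]) for r in place_of(n,l)[:3]])
E
```

```text
time: 15.48
tool_pos: [0.5683, 0.0075, 0.1105]
orientation: [[-0.964, 0.268, 0.0], [0.268, 0.963, 0.004], [0.001, 0.004, -1.0]]
force: [-0.4, 0.1, -0.8]
opening: 0.0657
grasp_force: 0.0
side ring_a [(0.7, array([328.  , 205.92]), array([ 0.5956, -0.2026])), (0.56, array([306.816, 210.68 ]), array([ 0.5208, -0.1501])), (0.34, array([318.272, 207.92 ]), array([ 0.5619, -0.1776]))]
side carry_bar [(0.96, array([318.08, 196.2 ]), array([ 0.5665, -0.1723]))]
side pull [(0.96, array([301.504, 214.68 ]), array([ 0.472 , -0.1611]))]
side tray [(0.68, array([269.632, 140.4  ]), array([0.8185, 0.3119])), (0.6, array([316.608, 209.92 ]), array([ 0.5517, -0.1767])), (0.23, array([359.872, 224.4  ]), array([ 0.5874, -0.3614]))]
top ring_a [(0.72, array([229.632, 177.32 ]), array([0.6683, 0.1926])), (0.58, array([335.872, 192.8  ]), array([ 0.6109, -0.189 ])), (0.43, array([329.024, 216.   ]), array([ 0.5272, -0.1641]))]
top carry_bar []
top pull [(0.92, array([323.072, 227.8  ]), array([ 0.4828, -0.1428]))]
top tray [(0.94, array([333.376, 202.48 ]), array([ 0.5765, -0.1799]))]
```

View pics/g5.png

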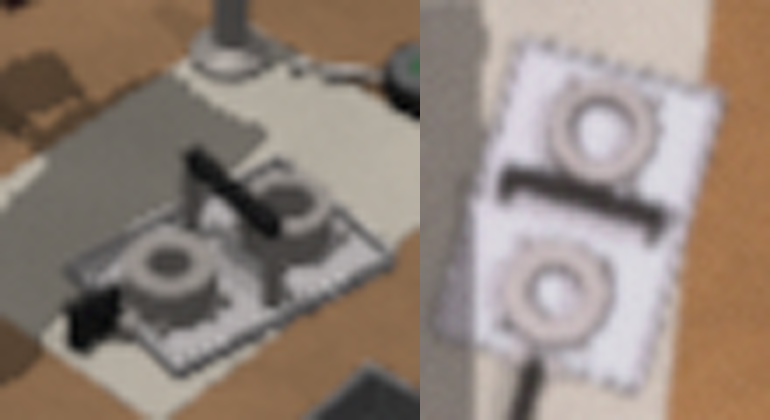

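```bash
python3 -m creep '[[0,-0.75,0,0,0.75],[0,-0.85,0,0,0.75],[0,-0.85,0,0,0.75],[0,-0.85,0,0,0.75],[0,-0.9,0,0,0.75],[0,0,0.2,0,0.75],[0,0,0,0,0.75],[0,0,0,0,0.75]]' 30;  python3 -c "
from h import *
need([.520,-.1637,.012],73.6)"
```

```text
time: 16.65
tool_pos: [0.5198, -0.1629, 0.1028]
orientation: [[-0.96, 0.279, -0.001], [0.279, 0.96, 0.001], [0.001, 0.0, -1.0]]
force: [0.2, -0.1, -0.1]
opening: 0.0658
grasp_force: 0.0
yang 73.83 roll 0.033 | shift after roll [-0.013 -0.018  2.269] | before [-0.013 -0.018  2.269]
```

```bash
python3 -m creep '[[0,-0.02,0.7,0,0.75],[0,0,0.7,0,0.75],[0,0,0.5,0,0.75],[0,0,0.36,0,0.75],[0,0,0,0,0.75],[0,0,0,0,0.75]]' 30; python3 -m creep '[[0,0,0.08,0,0.75],[0,0,0,0,0.75],[0,0,0,0,0.75]]' 30
```

```text
time: 17.15
tool_pos: [0.52, -0.1626, 0.0124]
orientation: [[-0.961, 0.276, -0.001], [0.276, 0.961, 0.001], [0.001, 0.0, -1.0]]
force: [-0.3, 0.2, -0.0]
opening: 0.066
grasp_force: 0.0
time: 17.4
tool_pos: [0.5206, -0.1638, 0.0103]
orientation: [[-0.961, 0.277, 0.002], [0.277, 0.961, -0.0], [-0.001, 0.0, -1.0]]
force: [0.6, -0.2, -0.6]
opening: 0.0656
grasp_force: 0.0
```

```bash
python3 -m creep '[[0,0,0.1,0,0.75],[0,0,0,0,0.75],[0,0,0,0,0.6],[0,0,0,0,0.6],[0,0,0,0,0.6]]' 30;python3 -m creep '[[0,0,0,0,0.55],[0,0,0,0,0.55]]' 30
python3 - <<'E'
from h import *
optics.get_image('side')
o=sensors.get_obs()
print(o['opening'],o['grasp_force'],o['force'],o['tool_pos'])
E
```

```text
time: 17.82
tool_pos: [0.5201, -0.1637, 0.0056]
orientation: [[-0.961, 0.278, 0.0], [0.278, 0.961, 0.0], [-0.0, 0.0, -1.0]]
force: [-0.4, 1.1, 0.1]
opening: 0.0529
grasp_force: 14.7
time: 17.98
tool_pos: [0.5201, -0.1637, 0.0056]
orientation: [[-0.961, 0.278, 0.0], [0.278, 0.961, 0.0], [-0.0, 0.0, -1.0]]
force: [0.3, 1.7, 0.9]
opening: 0.0528
grasp_force: 30.0
0.05278397482694246 29.99996244907379 [ 1.26579676  1.75136246 -0.43638641] [ 0.52013063 -0.1637251   0.00555732]
```

```bash
python3 -m creep '[[0,0,-0.2,0,0.5],[0,0,-0.6,0,0.5],[0,0,-0.8,0,0.5],[0,0,-0.8,0,0.5],[0,0,0,0,0.5]]' 45;  python3 -c "
from h import *
need([.451,-.359,.09],73.8)"
```

```text
time: 18.45
tool_pos: [0.5226, -0.1659, 0.1069]
orientation: [[-0.96, 0.279, 0.008], [0.279, 0.96, -0.002], [-0.008, 0.001, -1.0]]
force: [0.6, -0.5, -2.3]
opening: 0.0523
grasp_force: 45.0
yang 73.78 roll -0.002 | shift after roll [ 0.377 -5.135  0.417] | before [ 0.375 -5.135  0.417]
```

```bash
python3 -m creep '[[0.05,-0.74,0,0,0.5],[0.05,-0.74,0,0,0.5],[0.05,-0.74,0,0,0.5],[0.05,-0.74,0,0,0.5],[0.05,-0.74,0,0,0.5],[0.05,-0.74,0,0,0.5],[0.03,-0.74,0,0,0.5],[0,0,0,0,0.5],[0,0,0,0,0.5]]' 45
python3 - <<'E'
from h import *
need([.451,-.359,.009],73.8)
s=optics.get_image('side')
print([(r['confidence'],px(r),onplane('side',px(r),.08)) for r in place_of('side','ring_a')[:3]], [(r['confidence'],px(r),onplane('side',px(r),.0)) for r in place_of('side','reject_bin')[:3]])
E
```

```text
time: 19.2
tool_pos: [0.4474, -0.3614, 0.1012]
orientation: [[-0.959, 0.282, -0.001], [0.282, 0.959, -0.0], [0.001, -0.001, -1.0]]
force: [0.5, 0.3, -2.5]
opening: 0.0523
grasp_force: 45.0
yang 73.6 roll -0.029 | shift after roll [-0.073  0.084  2.304] | before [-0.073  0.084  2.304]
[(0.63, array([328.32, 204.32]), array([ 0.53567351, -0.24312186,  0.08      ])), (0.51, array([340.992, 227.6  ]), array([ 0.46178209, -0.35056204,  0.08      ]))] [(0.91, array([336.704, 248.4  ]), array([ 0.43044887, -0.35741806,  0.        ]))]
```

```bash
python3 -m creep '[[-0.05,0.06,0.6,0,0.5],[0,0,0.7,0,0.5],[0,0,0.5,0,0.5],[0,0,0.25,0,0.5],[0,0,0,0,0.5],[0,0,0,0,0.5]]' 45; python3 -m creep '[[0,0,0.1,0,0.5],[0,0,0.08,0,0.5],[0,0,0,0,0.5],[0,0,0,0,0.5]]' 45
```

```text
time: 19.85
tool_pos: [0.4524, -0.3571, 0.0196]
orientation: [[-0.961, 0.277, -0.0], [0.277, 0.961, 0.0], [0.001, 0.0, -1.0]]
force: [-0.2, 0.5, -1.7]
opening: 0.0521
grasp_force: 45.0
time: 20.18
tool_pos: [0.4524, -0.3578, 0.0127]
orientation: [[-0.961, 0.278, 0.001], [0.278, 0.961, -0.0], [-0.001, -0.0, -1.0]]
force: [-0.1, -0.1, -2.5]
opening: 0.0522
grasp_force: 45.0
```

Release slightly lower, lift, then head over the carry bar.

```bash
python3 -m creep '[[0,0,0.15,0,0.5],[0,0,0,0,0.5],[0,0,0,0,0.75],[0,0,0,0,0.75],[0,0,0,0,0.75],[0,0,-0.5,0,0.75],[0,0,-0.8,0,0.75],[0,0,-0.8,0,0.75],[0,0,-0.8,0,0.75],[0,0,-0.8,0,0.75],[0,0,0,0,0.75]]' 30;  python3 - <<'E'
from h import *
s=optics.get_image('side');optics.get_image('top')
for n in('side','top'):
  print([(r['confidence'],px(r),onplane(n,px(r),.003)) for r in place_of(n,'ring_a')[:3]])
# tray centre from gauge + top estimates
need([.562,-.176,.12],-16.3)
E
```

```text
time: 21.1
tool_pos: [0.455, -0.3606, 0.1606]
orientation: [[-0.96, 0.279, 0.009], [0.279, 0.96, -0.005], [-0.01, -0.002, -1.0]]
force: [1.1, -1.2, 0.5]
opening: 0.0658
grasp_force: 0.0
[(0.61, array([299.52, 215.  ]), array([ 0.48421174, -0.14122259,  0.003     ])), (0.58, array([337.728, 242.92 ]), array([ 0.45269441, -0.3468557 ,  0.003     ])), (0.49, array([327.424, 206.   ]), array([ 0.59471073, -0.20037754,  0.003     ]))]
[(0.68, array([381.312, 201.4  ]), array([ 0.57950837, -0.35124048,  0.003     ])), (0.52, array([335.872, 194.68 ]), array([ 0.60426669, -0.18895202,  0.003     ])), (0.4, array([218.496, 149.   ]), array([0.77367781, 0.23620554, 0.003     ]))]
yang 73.87 roll 13.115 | shift after roll [5.118 1.378 0.837] | before [-1.394  5.113  0.837]
```

```bash
python3 -m creep '[[-0.2,0.72,0,0,0.6],[-0.2,0.72,0,0,0.6],[-0.2,0.72,0,0,0.6],[-0.2,0.72,0,0,0.6],[-0.2,0.72,0,0,0.6],[-0.2,0.72,0,0,0.6],[-0.2,0.72,0,0,0.6],[0,0,0,1,0.6],[0,0,0,1,0.6],[0,0,0,1,0.6],[0,0,0,1,0.6],[0,0,0,1,0.6]]' 30; python3 -m creep '[[0,0,0,1,0.6],[0,0,0,1,0.6],[0,0,0,1,0.6],[0,0,0,1,0.6],[0,0,0,1,0.6],[0,0,0,1,0.6],[0,0,0,1,0.6],[0,0,0,1,0.6],[0,0,0,0.1,0.6],[0,0,0,0,0.6]]' 30;  python3 -c "
from h import *
need([.5622,-.1761,.12],-16.4)"
```

```text
time: 22.3
tool_pos: [0.5608, -0.1792, 0.1524]
orientation: [[-0.631, 0.776, -0.003], [0.776, 0.631, 0.0], [0.002, -0.002, -1.0]]
force: [0.3, -0.6, -0.0]
opening: 0.0524
grasp_force: 0.0
time: 23.13
tool_pos: [0.5612, -0.1793, 0.1529]
orientation: [[0.277, 0.961, -0.003], [0.961, -0.277, -0.001], [-0.001, -0.002, -1.0]]
force: [0.3, -0.2, 0.4]
opening: 0.0526
grasp_force: 0.0
yang -16.06 roll 0.05 | shift after roll [0.086 0.004 0.822] | before [0.086 0.005 0.822]
```

```bash
python3 -m creep '[[0.08,0,0.6,0.05,0.6],[0,0,0.7,0,0.6],[0,0,0.6,0,0.6],[0,0,0.4,0,0.6],[0,0,0,0,0.6],[0,0,0,0,0.6]]' 30; python3 -c "
from h import *
need([.5622,-.1761,.0415],-16.4)"
```

```text
time: 23.63
tool_pos: [0.562, -0.1765, 0.0616]
orientation: [[0.283, 0.959, -0.002], [0.959, -0.283, 0.0], [-0.0, -0.002, -1.0]]
force: [0.5, -0.4, 0.1]
opening: 0.0527
grasp_force: 0.0
yang -16.45 roll -0.007 | shift after roll [0.012 0.003 0.502] | before [0.012 0.003 0.502]
```

```bash
python3 -m creep '[[0,0,0.3,0,0.6],[0,0,0.2,0,0.6],[0,0,0,0,0.3],[0,0,0,0,0.05],[0,0,0,0,0.05],[0,0,0,0,0.05],[0,0,0,0,0.05],[0,0,0,0,0.05],[0,0,0,0,0.05],[0,0,0,0,0.05],[0,0,0,0,0.05]]' 50
```

```text
time: 24.55
tool_pos: [0.5633, -0.1765, 0.0425]
orientation: [[0.285, 0.959, 0.001], [0.959, -0.285, -0.0], [0.0, 0.001, -1.0]]
force: [0.3, 0.4, 1.3]
opening: 0.0112
grasp_force: 50.0
```

Run:
```python
from h import *
np.set_printoptions(precision=4,suppress=True)
T=lambda u:(185+u[0]/3.6-.4,110+u[1]/3.6-.4)
g=[onplane('top',T(u),.096)[:2] for u in [(85,238),(98,338),(207,197),(250,288)]]
print(g,(g[0]+g[2])/2,(g[1]+g[3])/2,np.linalg.norm(g[0]-g[2]),np.linalg.norm(g[1]-g[3]))
t=cv2.imread('pics/top0.png')
# rectify plane z=.084: px i->x=.45+.001*i (rows), j->y=.30-.001*j
src=np.float32([proj('top',[x,y,.084]) for x,y in[(.45,.30),(.75,.30),(.75,.05),(.45,.05)]]);dst=np.float32([[0,0],[0,300],[250,300],[250,0]])
w=cv2.warpPerspective(t,cv2.getPerspectiveTransform(src,dst),(250,300),flags=cv2.INTER_CUBIC)
h=cv2.cvtColor(w,cv2.COLOR_BGR2HSV)
m=cv2.inRange(h,(60,90,60),(90,255,255)); m=cv2.morphologyEx(m,cv2.MORPH_OPEN,np.ones((5,5)))
# fit front edge (lowest x per y column) and the left/right edges
cols=[(j,np.where(m[:,j])[0].min()) for j in range(250) if m[:,j].any()]
x=np.array([.45+.001*i for j,i in cols]);y=np.array([.30-.001*j for j,i in cols])
for a,b in((.09,.20),(.10,.21),(.08,.19)):
  k=(y>a)&(y<b);p=np.polyfit(y[k],x[k],1);print('front edge: x=',p,'yaw',np.degrees(np.arctan(-p[0])),np.std(x[k]-np.polyval(p,y[k])))
rows=[(i,np.where(m[i])[0].min(),np.where(m[i])[0].max()) for i in range(300) if m[i].any()]
X=np.array([.45+.001*r[0] for r in rows]);L=np.array([.3-.001*r[1] for r in rows]);Rr=np.array([.3-.001*r[2] for r in rows])
for nm,Y,a,b in(('left',L,.535,.63),('right',Rr,.58,.67)):
  k=(X>a)&(X<b);p=np.polyfit(X[k],Y[k],1);print(nm,p,np.degrees(np.arctan(p[0])),np.std(Y[k]-np.polyval(p,X[k])))
```

```text
[array([0.6544, 0.2482]), array([0.5586, 0.2326]), array([0.694 , 0.1338]), array([0.6059, 0.0912])] [0.6742 0.191 ] [0.5822 0.1619] 0.12102148976225771 0.14912614555145584
front edge: x= [-0.3365  0.5869] yaw 18.597448865130865 0.0005019023714376913
front edge: x= [-0.3284  0.5857] yaw 18.18274711964384 0.0005541769671548266
front edge: x= [-0.3388  0.5872] yaw 18.716900348426677 0.0004655627419611498
left [0.1385 0.1511] 7.88713834599824 0.0012840161705259291
right [ 0.577  -0.2546] 29.985708502217033 0.003960741118839563
```

```bash
python3 -m creep '[[0,0,-0.2,0,0.05],[0,0,-0.5,0,0.05],[0,0,-0.6,0,0.05],[0,0,-0.6,0,0.05],[0,0,-0.6,0,0.05],[0,0,-0.6,0,0.05],[0,0,-0.3,0,0.05],[0,0,0,-0.6,0.05],[0,0,0,-0.9,0.05],[0,0,0,-0.9,0.05],[0,0,0,-0.9,0.05],[0,0,0,-0.9,0.05]]' 55; python3 -m creep '[[0,0,0,-0.6,0.05],[0,0,0,-0.3,0.05],[0,0,0,0,0.05],[0,0,0,0,0.05]]' 55; python3 -c "
from h import *
need([.573,.159,.155],18.6)"
```

```text
time: 25.55
tool_pos: [0.5616, -0.176, 0.1773]
orientation: [[-0.219, 0.976, -0.003], [0.976, 0.219, 0.001], [0.001, -0.002, -1.0]]
force: [0.2, 0.6, -5.9]
opening: 0.0107
grasp_force: 55.0
time: 25.88
tool_pos: [0.5619, -0.1763, 0.1776]
orientation: [[-0.316, 0.949, -0.002], [0.949, 0.316, 0.001], [0.001, -0.001, -1.0]]
force: [0.4, -0.2, -5.5]
opening: 0.0109
grasp_force: 55.0
yang 18.43 roll -0.025 | shift after roll [7.855 2.936 0.568] | before [7.864 2.912 0.568]
```

```bash
python3 -m creep '[[0.37,0.14,0,0,0.05],[0.66,0.24,0,0,0.05],[0.75,0.28,0,0,0.05],[0.75,0.28,0,0,0.05],[0.75,0.28,0,0,0.05],[0.75,0.28,0,0,0.05],[0.75,0.28,0,0,0.05],[0.75,0.28,0,0,0.05],[0.75,0.28,0,0,0.05],[0.75,0.28,0,0,0.05],[0.56,0.2,0,0,0.05],[0.28,0.1,0,0,0.05]]' 55; python3 -m creep '[[0,0,0,0,0.05],[0,0,0,0,0.05],[0,0,0,0,0.05]]' 55
python3 - <<'E'
from h import *
need([.573,.159,.155],18.6)
s=optics.get_image('side');t=optics.get_image('top')
a=cv2.resize(s[110:190,225:305],None,fx=5.5,fy=5.5,interpolation=cv2.INTER_CUBIC);b=cv2.resize(t[130:210,190:250],None,fx=5.5,fy=5.5,interpolation=cv2.INTER_CUBIC)
cv2.imwrite('pics/g6.png',np.hstack([a,b]))
E
```

```text
time: 26.88
tool_pos: [0.5727, 0.1641, 0.1775]
orientation: [[-0.321, 0.947, -0.001], [0.947, 0.321, 0.001], [0.002, -0.001, -1.0]]
force: [-0.4, 0.9, -5.5]
opening: 0.0106
grasp_force: 55.0
time: 27.13
tool_pos: [0.5735, 0.1566, 0.1782]
orientation: [[-0.315, 0.949, -0.0], [0.949, 0.315, -0.001], [-0.001, -0.001, -1.0]]
force: [-1.4, -0.3, -6.0]
opening: 0.0111
grasp_force: 55.0
yang 18.35 roll -0.037 | shift after roll [0.061 0.006 0.58 ] | before [0.061 0.006 0.58 ]
```

View pics/g6.png

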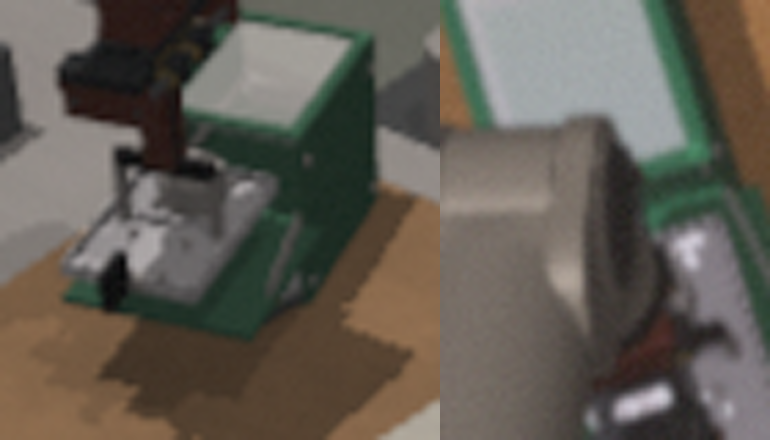

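```bash
python3 -m creep '[[0.06,0,0.3,-0.03,0.05],[0,0,0.4,0,0.05],[0,0,0.3,0,0.05],[0,0,0.1,0,0.05],[0,0,0,0,0.05],[0,0,0,0,0.05]]' 55; python3 -m creep '[[0,0,0.1,0,0.05],[0,0,0,0,0.05],[0,0,0,0,0.05]]' 55
```

```text
time: 27.73
tool_pos: [0.573, 0.161, 0.1341]
orientation: [[-0.32, 0.947, -0.0], [0.947, 0.32, -0.0], [-0.0, -0.0, -1.0]]
force: [-0.0, 0.5, -5.4]
opening: 0.0104
grasp_force: 55.0
time: 27.98
tool_pos: [0.573, 0.1615, 0.1305]
orientation: [[-0.321, 0.947, 0.0], [0.947, 0.321, 0.0], [0.0, 0.0, -1.0]]
force: [-0.2, 0.1, -4.9]
opening: 0.0105
grasp_force: 55.0
```

```bash
python3 -m creep '[[-0.03,0,0.05,0,0.05],[0,0,0,0,0.05],[0,0,0.05,0,0.05],[0,0,0,0,0.05],[0,0,0,0,0.05]]' 55; python3 -m creep '[[0,0,0.03,0,0.05],[0,0,0,0,0.05]]' 55
```

```text
time: 28.4
tool_pos: [0.5735, 0.1602, 0.1266]
orientation: [[-0.321, 0.947, 0.001], [0.947, 0.321, 0.0], [-0.0, 0.001, -1.0]]
force: [-0.2, -0.9, -1.5]
opening: 0.0106
grasp_force: 55.0
time: 28.57
tool_pos: [0.5736, 0.1602, 0.1265]
orientation: [[-0.321, 0.947, 0.0], [0.947, 0.321, 0.001], [0.001, 0.001, -1.0]]
force: [-5.9, -0.7, 9.4]
opening: 0.011
grasp_force: 55.0
```

```bash
python3 -m creep '[[0,0,0,0,0.3],[0,0,0,0,0.5],[0,0,0,0,0.5],[0,0,0,0,0.5],[0,0,-0.4,0,0.5],[0,0,-0.8,0,0.5],[0,0,-0.8,0,0.5],[0,0,-0.4,0,0.5],[0,-0.9,0,0,0.5],[0,-0.9,0,0,0.5],[0,-0.9,0,0,0.5],[0,0,0,0,0.5]]' 30; python3 -m creep '[[0,0,0,1,0.5],[0,0,0,1,0.5],[0,0,0,1,0.5],[0,0,0,1,0.5],[0,0,0,1,0.5],[0,0,0,1,0.5],[0,0,0,1,0.5],[0,0,0,1,0.5],[0,0,0,1,0.5],[0,0,0,1,0.5],[0,0,0,1,0.5],[0,0,0,1,0.5]]' 30;python3 -m creep '[[0,0,0,1,0.5],[0,0,0,0.09,0.5],[0,0,0,0,0.5]]' 30
python3 - <<'E'
from h import *
need([.4713,.1255,.14],-71.3)
for n in('side','top'):
  optics.get_image(n)
  for l,z in(('pull',.110),('carry_bar',.146)): print(n,l,[(round(r['confidence'],2),onplane(n,px(r),z)[:2]) for r in place_of(n,l)[:2]])
E
```

```text
time: 29.57
tool_pos: [0.4648, 0.1226, 0.2198]
orientation: [[-0.319, 0.948, -0.006], [0.948, 0.319, 0.002], [0.004, -0.006, -1.0]]
force: [-0.4, 0.4, -0.5]
opening: 0.0438
grasp_force: 0.0
time: 30.57
tool_pos: [0.4713, 0.1257, 0.2212]
orientation: [[0.9, 0.436, 0.001], [0.436, -0.9, 0.0], [0.001, -0.0, -1.0]]
force: [0.6, -0.1, -0.6]
opening: 0.0439
grasp_force: 0.0
time: 30.82
tool_pos: [0.4711, 0.1257, 0.2211]
orientation: [[0.946, 0.324, 0.0], [0.324, -0.946, -0.0], [0.0, 0.001, -1.0]]
force: [0.5, -0.3, -0.0]
opening: 0.044
grasp_force: 0.0
yang -71.12 roll 0.026 | shift after roll [2.000e-03 5.000e-03 2.027e+00] | before [2.000e-03 5.000e-03 2.027e+00]
side pull [(0.67, array([0.47976947, 0.1249118 ]))]
side carry_bar [(0.71, array([0.55317868, 0.16975057])), (0.65, array([ 0.35734728, -0.42109118]))]
top pull [(0.87, array([0.47864654, 0.1356606 ])), (0.59, array([0.60280649, 0.17341956]))]
top carry_bar [(0.78, array([0.5853448 , 0.15995447]))]
```

```bash
python3 -m creep '[[0,0,0.7,0.03,0.5],[0,0,0.8,0,0.5],[0,0,0.7,0,0.5],[0,0,0.4,0,0.5],[0,0,0.3,0,0.5],[0,0,0.2,0,0.5],[0,0,0,0,0.5],[0,0,0,0,0.5]]' 30; python3 -c "
from h import *
need([.4713,.1255,.0935],-71.3)"
```

```text
time: 31.78
tool_pos: [0.4714, 0.1256, 0.0975]
orientation: [[0.948, 0.318, 0.001], [0.318, -0.948, 0.0], [0.001, 0.0, -1.0]]
force: [0.2, 0.8, 0.5]
opening: 0.0439
grasp_force: 0.0
yang -71.49 roll -0.027 | shift after roll [-0.004  0.001  0.1  ] | before [-0.004  0.001  0.1  ]
```

```bash
python3 -m creep '[[0,0,0.1,0,0.4],[0,0,0,0,0.03],[0,0,0,0,0.03],[0,0,0,0,0.03],[0,0,0,0,0.03],[0,0,0,0,0.03],[0,0,0,0,0.03],[0,0,0,0,0.03],[0,0,0,0,0.03]]' 25; python3 -c "
from h import *
need([.4713,.1255,.0935],-71.3)"
```

```text
time: 32.53
tool_pos: [0.471, 0.1258, 0.0932]
orientation: [[0.948, 0.318, 0.0], [0.318, -0.948, 0.0], [0.0, -0.0, -1.0]]
force: [-0.0, 0.7, 4.4]
opening: 0.0098
grasp_force: 25.0
yang -71.48 roll -0.026 | shift after roll [ 0.004  0.008 -0.006] | before [ 0.004  0.008 -0.006]
```

```bash
python3 -m creep '[[0.15,0,-0.01,-0.01,0.03],[0.3,0,0,0,0.03],[0.35,0,0,0,0.03],[0.2,0,0,0,0.03],[0,0,0,0,0.03],[0,0,0,0,0.03]]' 25;python3 -m creep '[[0.2,0,0,0,0.03],[0.3,0,0,0,0.03],[0.2,0,0,0,0.03],[0,0,0,0,0.03],[0,0,0,0,0.03]]' 25
```

```text
time: 33.03
tool_pos: [0.5094, 0.1383, 0.0933]
orientation: [[0.948, 0.319, 0.001], [0.319, -0.948, -0.0], [0.001, 0.001, -1.0]]
force: [1.6, 0.2, -2.7]
opening: 0.0098
grasp_force: 25.0
time: 33.45
tool_pos: [0.5359, 0.1474, 0.0933]
orientation: [[0.948, 0.319, 0.001], [0.319, -0.948, -0.0], [0.001, 0.001, -1.0]]
force: [1.9, -0.2, -2.9]
opening: 0.0094
grasp_force: 25.0
```

```bash
python3 -m creep '[[0.2,0,0,0,0.03],[0.3,0,0,0,0.03],[0.3,0,0,0,0.03],[0.2,0,0,0,0.03],[0,0,0,0,0.03],[0,0,0,0,0.03]]' 25;python3 -m creep '[[0.2,0,0,0,0.03],[0.3,0,0,0,0.03],[0.3,0,0,0,0.03],[0.2,0,0,0,0.03],[0,0,0,0,0.03],[0,0,0,0,0.03]]' 25
```

```text
time: 33.95
tool_pos: [0.574, 0.1604, 0.0933]
orientation: [[0.948, 0.319, 0.002], [0.319, -0.948, 0.0], [0.002, 0.0, -1.0]]
force: [1.3, 1.3, -2.6]
opening: 0.0099
grasp_force: 25.0
time: 34.45
tool_pos: [0.6119, 0.1731, 0.0933]
orientation: [[0.948, 0.319, 0.002], [0.319, -0.948, 0.0], [0.002, 0.0, -1.0]]
force: [1.7, 1.0, -3.0]
opening: 0.0097
grasp_force: 25.0
```

```bash
python3 -m creep '[[0.2,0,0,0,0.03],[0.2,0,0,0,0.03],[0.15,0,0,0,0.03],[0,0,0,0,0.03],[0,0,0,0,0.03]]' 25;python3 -m creep '[[0.08,0,0,0,0.03],[0.08,0,0,0,0.03],[0,0,0,0,0.03]]' 25; python3 -c "
from h import *
p=sensors.get_obs()['tool_pos'];print(np.hypot(*(p-[.471,.1258,.093])[:2]))"
```

```text
time: 34.87
tool_pos: [0.6329, 0.1801, 0.0934]
orientation: [[0.948, 0.319, 0.002], [0.319, -0.948, 0.0], [0.002, 0.0, -1.0]]
force: [1.1, 0.1, -2.5]
opening: 0.0097
grasp_force: 25.0
time: 35.12
tool_pos: [0.6383, 0.1819, 0.0933]
orientation: [[0.948, 0.319, -0.0], [0.319, -0.948, -0.0], [-0.0, 0.0, -1.0]]
force: [-2.1, -0.4, -0.1]
opening: 0.0097
grasp_force: 25.0
0.17643478528439147
```

```bash
python3 -m creep '[[0.08,0,0,0,0.03],[0,0,0,0,0.03],[0,0,0,0,0.03]]' 25;python3 -m creep '[[0.08,0,0,0,0.03],[0,0,0,0,0.03],[0,0,0,0,0.03]]' 25
```

```text
time: 35.37
tool_pos: [0.6415, 0.183, 0.0933]
orientation: [[0.948, 0.319, 0.001], [0.319, -0.948, 0.0], [0.001, 0.0, -1.0]]
force: [-1.0, -0.8, -1.7]
opening: 0.0098
grasp_force: 25.0
time: 35.62
tool_pos: [0.6446, 0.1841, 0.0934]
orientation: [[0.948, 0.319, 0.001], [0.319, -0.948, 0.0], [0.001, 0.0, -1.0]]
force: [-0.3, -0.5, -2.6]
opening: 0.0099
grasp_force: 25.0
```

```bash
python3 -m creep '[[0.08,0,0,0,0.03],[0,0,0,0,0.03],[0,0,0,0,0.03]]' 25;python3 -m creep '[[0.06,0,0,0,0.03],[0,0,0,0,0.03],[0,0,0,0,0.03]]' 25
```

```text
time: 35.87
tool_pos: [0.6477, 0.1851, 0.0934]
orientation: [[0.948, 0.319, 0.001], [0.319, -0.948, 0.0], [0.001, 0.0, -1.0]]
force: [0.1, -0.1, -1.6]
opening: 0.0098
grasp_force: 25.0
time: 36.12
tool_pos: [0.6483, 0.1852, 0.0933]
orientation: [[0.948, 0.318, -0.003], [0.318, -0.948, -0.0], [-0.003, -0.001, -1.0]]
force: [-6.5, -2.1, 2.5]
opening: 0.0097
grasp_force: 25.0
```

```bash
python3 -m creep '[[0.05,0,0,0,0.03],[0,0,0,0,0.03],[0,0,0,0,0.03]]' 25
python3 - <<'E'
from h import *
for n in('side','top'):
  optics.get_image(n)
  for l,z in(('pull',.110),('carry_bar',.146),('rack_home',.084)): print(n,l,[(round(r['confidence'],2),onplane(n,px(r),z)[:2]) for r in place_of(n,l)[:2]])
E
```

```text
time: 36.37
tool_pos: [0.6483, 0.1852, 0.0933]
orientation: [[0.948, 0.318, -0.007], [0.318, -0.948, -0.001], [-0.007, -0.002, -1.0]]
force: [-12.2, -3.3, 7.1]
opening: 0.0096
grasp_force: 25.0
side pull [(0.64, array([0.64112074, 0.17695128]))]
side carry_bar [(0.73, array([0.74299867, 0.23268349])), (0.58, array([ 0.45183779, -0.42177795]))]
side rack_home [(0.85, array([0.73490702, 0.22941822]))]
top pull [(0.47, array([0.64792475, 0.19285298]))]
top carry_bar [(0.62, array([ 0.72936001, -0.179969  ]))]
top rack_home []
```

```bash
python3 -m creep '[[-0.07,0,0,0,0.03],[0,0,0,0,0.25],[0,0,0,0,0.4],[0,0,0,0,0.4],[0,0,0,0,0.4],[0,0,-0.4,0,0.4],[0,0,-0.8,0,0.4],[-0.4,0,-0.8,0,0.4],[-0.8,0,-0.6,0,0.4],[-0.8,0,0,0,0.4],[-0.8,0,0,0,0.4],[0,0,0,0,0.4]]' 25; python3 -m creep '[[0,0,0,0,0.4],[0,0,0,0,0.4]]' 25
python3 - <<'E'
from h import *
for n in('side','top'):
  optics.get_image(n)
  for l,z in(('pull',.110),('ring_a',.088),('rack_home',.084),('gauge_handle',.088),('depth_micrometer',0),('caliper',0),('dial_indicator',0)): print(n,l,[(round(r['confidence'],2),onplane(n,px(r),z)[:2].round(3)) for r in place_of(n,l)[:2]])
E
```

```text
time: 37.77
tool_pos: [0.5376, 0.1471, 0.197]
orientation: [[0.949, 0.316, -0.005], [0.316, -0.949, 0.002], [-0.004, -0.003, -1.0]]
force: [0.2, -0.7, -0.4]
opening: 0.0353
grasp_force: 0.0
time: 37.93
tool_pos: [0.5435, 0.1506, 0.1979]
orientation: [[0.948, 0.32, 0.001], [0.32, -0.948, 0.001], [0.002, -0.0, -1.0]]
force: [0.8, -0.1, -0.7]
opening: 0.035
grasp_force: 0.0
side pull [(0.76, array([0.645, 0.166]))]
side ring_a [(0.54, array([ 0.391, -0.381]))]
side rack_home [(0.9, array([0.724, 0.213]))]
side gauge_handle [(0.59, array([0.78 , 0.217])), (0.42, array([ 0.572, -0.369]))]
side depth_micrometer [(0.52, array([ 0.719, -0.042])), (0.47, array([0.812, 0.304]))]
side caliper [(0.73, array([0.48 , 0.407]))]
side dial_indicator [(0.56, array([ 0.761, -0.184])), (0.55, array([0.76 , 0.294]))]
top pull [(0.39, array([0.669, 0.192]))]
top ring_a [(0.55, array([ 0.444, -0.352])), (0.32, array([ 0.571, -0.356]))]
top rack_home []
top gauge_handle [(0.56, array([ 0.583, -0.365]))]
top depth_micrometer [(0.71, array([ 0.726, -0.043]))]
top caliper [(0.94, array([0.493, 0.421])), (0.46, array([ 0.585, -0.355]))]
top dial_indicator [(0.56, array([ 0.756, -0.174])), (0.18, array([0.489, 0.425]))]
```

```bash
python3 -c "
from rig import bot
print(bot.hand_in())"
```

```text
the job is handed in; nothing more can be done
None
```

The job is handed in. The gauge went down nearly to the tray floor in the rear ring (the good one) and is back in its block. The front ring was taken as the undersize one by elimination, not gauged, and is in the reject bin. The tray is slid home against the stop, and the three tools show no movement in the camera checks.

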